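Stack the whetstones on the spring stand

TASK

Put the sharpening stones away on the spring stand, in one pile from largest to smallest: the large orange stone first on the platform, then the green, then the grey, and the little white dressing stone on top. Each lies flat, centred, its length along the platform's length, and the platform sinks as the pile grows. Leave the loupe, the loose wooden handle and the ferrule ring where they are.

Things in the scene. Friction and masses are not known exactly. Their poses are not given: they have to be found in the camera images.
- large_stone: Orange whetstone, a block 62 (x) x 180 (y, its length) x 25 (z) mm, about 0.55 kg. Lies flat on the bench at the start. Origin: centre of its underside, z up.
- green_stone: Green whetstone, a block 46 (x) x 108 (y, its length) x 22 (z) mm, about 0.26 kg. Lies flat on the bench. Origin: centre of its underside, z up.
- grey_stone: Grey whetstone, a block 40 (x) x 100 (y, its length) x 18 (z) mm, about 0.17 kg. Lies flat on the bench. Origin: centre of its underside, z up.
- dressing_stone: Small off-white dressing stone, a block 26 (x) x 52 (y, its length) x 18 (z) mm with rounded edges, about 0.05 kg. Lies flat on the bench. Origin: centre of its underside, z up.
- platform_top (a point): Centre of the top of the fixed stand's platform; z up, x across, y along it. A flat plate 84 (x) x 206 (y) x 10 mm, black rubber mat on top, no rims. Empty, its top is 70 mm above the bench; it stays level and sinks straight down on springs: 1.4 N starts it, then 0.45 N per mm, stop at 30 mm. The four stones sink it about 19 mm in all. The point moves with it.
- loupe: Bystander: black ring-shaped loupe, 37 mm across, 22 mm high, standing on the bench. Origin: centre of its underside.
- handle_blank: Bystander: loose dark brown wooden octagonal handle blank, 23 (x) x 118 (y) x 19 (z) mm, lying on the bench. Origin: centre of its underside.
- ferrule: Bystander: cream ferrule ring, 23 mm across, 22 mm high, standing on the bench. Origin: centre of its underside.
Things that resemble listed ones, but are neither listed nor needed, are in the scene too. What is shaped like the dressing_stone but yellow is not meant.

How it is judged:
By the outcome, as a careful person would: the job done as asked, in the order asked, and still so for the second after the job is handed in, with the robot touching nothing.
It also fails if it takes over 131 s, if anything falls off the work surface, if the arm or the gripper's body presses on something with over 40 N, if the wrist force passes 120 N, or if a joint passes its speed limit or range.

ROBOT

A 6-joint arm with a two-finger parallel gripper is mounted at the origin on a cart in front of the work surface, level with it; the furniture and walls round the work are solid. World frame = base frame: x ahead of the robot, y to its left, z up, the work surface at z = 0. Lengths are in mm, angles in rad, forces in N, time in s.
With the tool pointing down it reaches from about 250 to 800 mm from the base axis. Payload 8.5 kg.
Tool frame: the origin (TCP) lies midway between the tips of the shut fingers; the grasp point (between the pads) lies grip_depth behind it (grip_depth is the distance from the TCP to the grasp point, in mm); z points along the fingers, y is the line along which they close (so a half turn about z gives the same grasp; the last joint's range is limited). The gripper opens to 85 mm and grips with 20 to 120 N. Pads are 22 mm wide; open, the fingers measure 114 mm over their backs; the gripper's body (76 mm by 85 mm) begins 54 mm behind the grasp point. The pads swing forward as they close: fully open they stand 13 mm farther back than shut.
Start: joints at [1.276, 0.238, -0.013, 1.319, 0, 1.571], TCP at [152.523, 502.31, 231.276] pointing down, gripper open.
Joint ranges: [-2.66, 2.66], [-1.03, 1.9], [-1.14, 1.46], [-1.82, 2.27], [-1.45, 1.34], [-3.14, 3.14]. Speed limits (rad/s): [2.22, 2.22, 2.79, 3.14, 3.14, 3.14].

INTERFACE

Orientations are given as a unit quaternion [x, y, z, w].
In Python, from workcell import * gives the robot as it stands.
- The arm moves only by the shell command python3 -m crank 'ROWS' [OPENING]. ROWS is text: rows parted by semicolons, each of 4 numbers parted by spaces: the shift along the world's x, y, z in mm, then the turn about the world's z in degrees. A call has 1 to 5 rows; each row is the pose to reach, as a shift and turn from the pose commanded when the call began; what a row does not reach only later rows make up. A row lasts 1/8 s, in which the tool goes at most 62.5 mm and 10.7 degrees, less where a joint would pass 70% of its speed; a pose out of reach is approached as far as the arm can. A call with a gripper value outside its range is refused whole. OPENING is the opening, from 0 (shut) to 1 (fully open), set as the call begins (- or left out, the last holds). The fingers move at their own pace and stop on an object; the grip force is fixed at half the most. Time passes only in rows, so rows that repeat a pose let the fingers close. It gives the time, the measured TCP pose, the force, the opening and the grip force at its end, in the units of the state.
- state(): the state, without advancing time (a new reading comes with each control period).
- snapshot(name): name is "scene" or "top" or "wrist"; returns (picture, depth): 420x560x3 uint8, red, green, blue; 420x560 float32, mm along the optical axis (not along the pixel's ray), 0 where there is no reading.
- calibration(name): a dict with "fx", "fy", "cx", "cy" (pixels), "world_to_cam" (4x4, takes a point from world to camera coordinates); the wrist camera has in their place "tool_from_camera" (4x4, takes a point from camera to tool coordinates, whose origin is the TCP and whose axes are the flange's). Camera axes: x right, y up, looking along -z (the intrinsics and any distortion apply to the point x, -y, -z); pixel columns grow to the right and rows downward; lengths in mm; the calibration is good to about 2 mm. A picture is of the moment at which its call begins: read the wrist's pose just before it. calibration takes no time and is no camera call.
- finish_job(): hands the job in; it is judged then, once.
The state is a dict: "t": time; "joints": joint angles; "qd": joint speeds; "joint_efforts": joint torques, N m; "ee_pos": TCP position; "eef_rot": TCP orientation; "contact_force": force on the tool from outside, world axes, zero at the start; "torque": the same for the moment, N m; "opening": opening from 0.0 (shut) to 1.0 (fully open); "grip_force": force on a finger pad.
Only numpy, scipy, OpenCV 4.12 (cv2) and the standard library are available. Lean on these libraries where they do the work, as an engineer would, in place of code of your own. Each camera call takes 0.05 s, during which the arm holds its last target. There are 200 camera calls.

## Working session

There is one attempt and no reset: what is moved stays moved. The work goes in short steps, Python scripts to look and compute and a shell command to move; the robot and the scene stay as the last step left them, time stands still between calls to the robot, and variables do not carry over. Pictures are saved under pics/ and viewed, at most 14 in all, crops included, and the job is handed in when it is done.

```bash
ls; mkdir -p pics
python3 - <<'E'
from workcell import *
import cv2,numpy as np
s=state();print(s)
for n in("top","scene"):
    p,d=snapshot(n);cv2.imwrite(f"pics/{n}0.png",p[:,:,::-1]);np.save(f"pics/{n}0.npy",d)
    c=calibration(n);print(n,{k:np.round(v,3).tolist() for k,v in c.items()})
print(calibration("wrist"))
E
```

```text
pics
{'t': 0.0, 'joints': array([ 1.27598007e+00,  2.38758058e-01, -1.42552014e-02,  1.31916789e+00,
        9.88534207e-06,  1.57079176e+00]), 'qd': array([-6.91201215e-04, -1.14965893e-03, -8.54839013e-04, -2.42807991e-05,
        9.12321572e-04, -6.79097622e-04]), 'joint_efforts': array([-1.31036988e-03, -5.38778186e+01,  3.46435261e+01,  1.85822428e-02,
       -4.86905049e-05,  1.26540527e-05]), 'ee_pos': array([152.42614261, 501.96449683, 230.68915744]), 'eef_rot': array([ 1.46872575e-01,  9.89155179e-01, -6.84174764e-04, -1.06588270e-04]), 'contact_force': array([ 0.48755763, -0.29362166,  0.09133233]), 'torque': array([0.02392676, 0.01936452, 0.02762753]), 'grip_force': 0.0, 'opening': 0.9995802575570116}
top {'fx': 527.993, 'fy': 527.993, 'cx': 279.965, 'cy': 206.495, 'world_to_cam': [[-0.001, -1.0, 0.004, -82.09], [0.998, -0.001, 0.065, -577.147], [-0.065, 0.004, 0.998, -1543.525], [0.0, 0.0, 0.0, 1.0]]}
scene {'fx': 538.534, 'fy': 538.534, 'cx': 285.352, 'cy': 208.328, 'world_to_cam': [[0.425, -0.905, -0.016, -295.129], [0.696, 0.316, 0.644, -409.577], [-0.578, -0.286, 0.764, -1036.228], [0.0, 0.0, 0.0, 1.0]]}
{'fx': 353.5616612887301, 'fy': 353.5616612887301, 'cx': 281.8472352511366, 'cy': 210.5276548927514, 'tool_from_camera': array([[-5.22990674e-05,  9.48739728e-01,  3.16058421e-01,
         8.11664366e+01],
       [ 9.99999948e-01, -5.14156201e-05,  3.19811464e-04,
        -4.09939408e-01],
       [ 3.19668181e-04,  3.16058421e-01, -9.48739676e-01,
        -1.42873076e+02],
       [ 0.00000000e+00,  0.00000000e+00,  0.00000000e+00,
         1.00000000e+00]])}
```

View pics/top0.png

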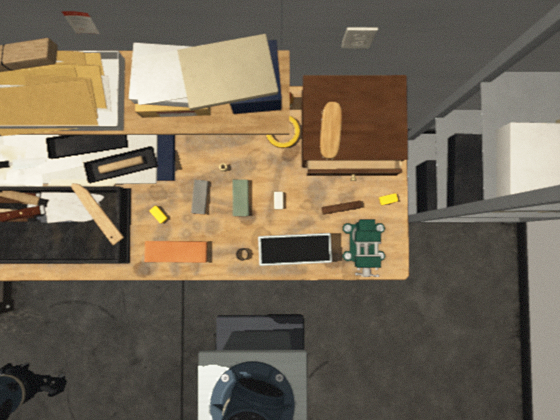

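View pics/scene0.png

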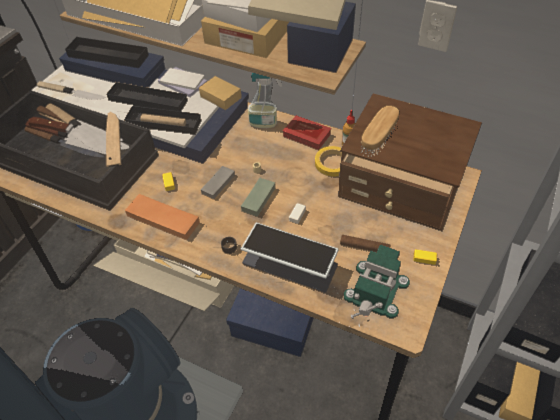

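The top view shows orange (176,252), green (242,198), grey (200,196) and white (279,200). The stand is at (295,249), the loupe (244,254), the ferrule (223,167) and the handle (342,208). I'll get rough poses from these.

```bash
cat > h.py <<'E'
from workcell import *
import cv2,numpy as np
from scipy.spatial.transform import Rotation as R
def cam(n):
    c=calibration(n)
    if n=="wrist":
        s=state();T=np.eye(4);T[:3,:3]=R.from_quat(s["eef_rot"]).as_matrix();T[:3,3]=s["ee_pos"];M=T@c["tool_from_camera"]
    else: M=np.linalg.inv(c["world_to_cam"])
    return c,M
def towld(cm,uv,z):
    c,M=cm;uv=np.atleast_2d(uv).astype(float)
    d=np.c_[(uv[:,0]-c["cx"])/c["fx"],-(uv[:,1]-c["cy"])/c["fy"],-np.ones(len(uv))]@M[:3,:3].T
    o=M[:3,3];return (o+d*((z-o[2])/d[:,2])[:,None])[:,:2]
def cloud(cm,d):
    c,M=cm;v,u=np.indices(d.shape)
    P=np.stack([(u-c["cx"])/c["fx"]*d,-(v-c["cy"])/c["fy"]*d,-d],-1)
    return P@M[:3,:3].T+M[:3,3]
def rect(xy):
    "min-area rect: centre, short, long, yaw of long axis from +y in deg"
    (cx,cy),(w,h),a=cv2.minAreaRect(xy.astype(np.float32))
    if w>h: w,h,a=h,w,a-90
    a=(a+90)%180-90
    return np.round([cx,cy,w,h,a],1)
def look(n,name):
    cm=cam(n);p,d=snapshot(n);cv2.imwrite(f"pics/{name}.png",p[:,:,::-1]);np.save(f"pics/{name}.npy",d);return cm,p,d
E
python3 - <<'E'
from h import *
cm=cam("top");p=cv2.imread("pics/top0.png");d=np.load("pics/top0.npy");P=cloud(cm,d)
print("bench z",np.round(np.median(P[215:225,190:300,2]),1))
for n,(u,v),r,z in[("large",(176,252),40,25),("green",(242,198),26,22),("grey",(200,196),25,18),("white",(279,200),15,18),("stand",(295,249),45,70)]:
    m=np.zeros(d.shape,bool);m[v-r:v+r,u-r:u+r]=1
    q=m&(P[...,2]>z*0.6)&(P[...,2]<z+15)
    k,l,st,_=cv2.connectedComponentsWithStats(q.astype(np.uint8));
    q=l==l[v,u]
    vv,uu=np.nonzero(q);print(n,q.sum(),np.round(np.median(P[q][:,2]),1),rect(towld(cm,np.c_[uu,vv],z)))
E
```

```text
bench z -0.6
large 1296 23.6 [ 4.450e+02  2.250e+02  6.130e+01  1.815e+02 -1.000e-01]
green 569 21.0 [605.2  36.8  44.4 106.8 -89.9]
grey 439 17.0 [607.2 158.4  40.9 100.   86.1]
white 141 17.5 [596.4 -77.1  23.7  47.5  89.9]
stand 2120 69.5 [ 452.7 -122.7   83.6  205.3    2.6]
```

```bash
python3 -c "
import workcell;print([x for x in dir(workcell) if x[0]!='_'])"
python3 -m crank '50 -47 0 -10; 100 -94 0 -20; 150 -141 0 -30; 200 -188 0 -40; 250 -235 0 -50' 1
python3 -m crank '22 -21 0 -10; 43 -42 0 -20; 43 -42 0 -23.3; 43 -42 0 -23.3; 43 -42 0 -23.3'
python3 - <<'E'
from h import *
print(state()["ee_pos"],state()["eef_rot"],state()["opening"])
look("wrist","w1")
E
```

```text
['IKError', 'calibration', 'finish_job', 'grip_depth', 'snapshot', 'state']
t: 0.72
ee_pos: [381.3, 286.7, 231.2]
eef_rot: [0.553, 0.833, -0.0, -0.0]
contact_force: [1.6, 1.3, -1.0]
opening: 1.004
grip_force: 0.0
t: 1.35
ee_pos: [423.0, 246.4, 231.1]
eef_rot: [0.708, 0.707, -0.0, -0.0]
contact_force: [0.3, -0.2, -0.1]
opening: 1.001
grip_force: 0.0
[422.95403933 246.40746545 231.14249969] [ 7.07652369e-01  7.06560736e-01 -2.05442285e-04 -8.96624358e-05] 1.0011720294508732
```

View pics/w1.png

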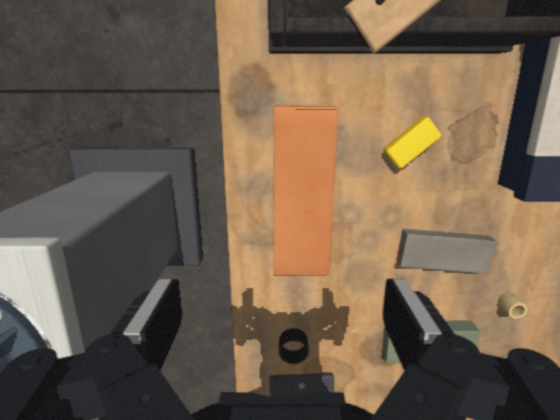

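The wrist view shows the orange stone at about (305,190), clear of the fingers. Grey is at (448,251) and the loupe at (293,345).

```bash
cat >> h.py <<'E'
def meas(cm,d,uv,z,lo=.6,hi=12):
    P=cloud(cm,d);q=(P[...,2]>z*lo)&(P[...,2]<z+hi)&(d>0)
    k,l=cv2.connectedComponents(q.astype(np.uint8));q=l==l[uv[1],uv[0]]
    # only the top face
    zt=np.median(P[q][:,2]);q&=P[...,2]>zt-4
    vv,uu=np.nonzero(q);return np.round(zt,1),rect(towld(cm,np.c_[uu,vv],z))
E
python3 - <<'E'
from h import *
print("gd",grip_depth() if callable(grip_depth) else grip_depth)
cm=cam("wrist");d=np.load("pics/w1.npy")
print(meas(cm,d,(305,190),25)); print(meas(cm,d,(448,255),18))
E
```

```text
gd 18.700000000000003
(np.float64(24.4), array([444.5, 225.3,  61.8, 179.7,  -0.5]))
(np.float64(17.2), array([605.1, 158.9,  41.8, 101.9,  84.9]))
```

```bash
python3 -m crank '21.6 -21.2 -50 -0.4; 21.6 -21.2 -100 -0.4; 21.6 -21.2 -150 -0.4; 21.6 -21.2 -190 -0.4; 21.6 -21.2 -190 -0.4' 1
python3 -m crank '0 0 -15 0; 0 0 -30 0; 0 0 -38 0; 0 0 -43 0; 0 0 -43 0'
python3 -m crank '0 0 0 0; 0 0 0 0; 0 0 0 0; 0 0 0 0; 0 0 0 0' 0.5
python3 -m crank '0 0 0 0; 0 0 0 0; 0 0 0 0; 0 0 0 0; 0 0 0 0' 0
python3 -m crank '0 0 5 0; 0 0 10 0; 0 0 15 0; 0 0 20 0; 0 0 20 0'
```

```text
t: 2.02
ee_pos: [442.6, 224.4, 39.2]
eef_rot: [0.71, 0.704, -0.003, -0.001]
contact_force: [0.0, -0.3, 0.6]
opening: 0.998
grip_force: 0.0
t: 2.65
ee_pos: [445.0, 225.2, -1.3]
eef_rot: [0.711, 0.704, 0.0, 0.0]
contact_force: [-0.4, 0.9, 0.2]
opening: 0.999
grip_force: 0.0
t: 3.28
ee_pos: [445.0, 225.2, -1.0]
eef_rot: [0.711, 0.703, 0.0, -0.0]
contact_force: [-1.7, -0.1, 6.4]
opening: 0.715
grip_force: 65.3
t: 3.9
ee_pos: [445.0, 225.2, -1.0]
eef_rot: [0.711, 0.703, 0.0, -0.0]
contact_force: [-0.7, -0.5, 6.0]
opening: 0.711
grip_force: 65.3
t: 4.53
ee_pos: [445.1, 225.2, 18.7]
eef_rot: [0.711, 0.703, 0.0, 0.0]
contact_force: [0.0, 1.2, -4.2]
opening: 0.713
grip_force: 66.8
```

```bash
python3 -m crank '0 0 40 0; 0 0 80 0; 0 0 110 0; 0 0 110 0; 0 0 110 0'
python3 - <<'E'
from h import *
d=np.load("pics/scene0.npy");print(meas(cam("scene"),d,(290,249),70))
cm,p,d=look("top","t1");print(meas(cm,d,(295,249),70))
print(state()["ee_pos"],state()["eef_rot"])
cm,p,d=look("wrist","w2")
E
```

```text
t: 5.15
ee_pos: [444.2, 224.8, 127.1]
eef_rot: [0.711, 0.703, -0.001, -0.0]
contact_force: [-0.5, -0.6, -5.1]
opening: 0.71
grip_force: 69.2
(np.float64(69.1), array([ 449.8, -125.5,   85.4,  204.7,    2.5]))
(np.float64(69.2), array([ 452.7, -122.7,   83.6,  205.3,    2.6]))
[443.9519965 224.6417932 126.7648412] [ 7.10747172e-01  7.03446488e-01 -1.15774915e-03 -3.95180002e-04]
```

View pics/w2.png

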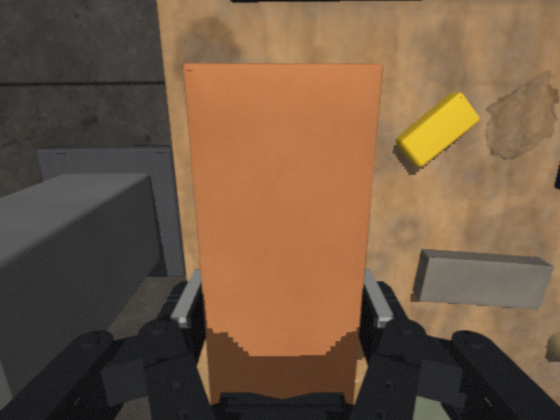

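```bash
python3 -m crank '2 -40 0 0; 3 -90 0 0.8; 4 -140 0 1.6; 5 -190 0 2.4; 6 -240 0 3.2'
python3 -m crank '1 -50 0 0; 1.6 -90 0 0; 1.6 -107 0 0; 1.6 -108.2 0 0; 1.6 -108.2 0 0'
python3 -m crank '0 0 0 0; 0 0 0 0; 0 0 0 0'
```

```text
t: 5.88
ee_pos: [450.1, -16.4, 127.2]
eef_rot: [0.691, 0.723, -0.001, -0.001]
contact_force: [1.5, -0.7, -5.4]
opening: 0.716
grip_force: 69.0
t: 6.5
ee_pos: [452.1, -122.3, 127.8]
eef_rot: [0.691, 0.723, -0.0, -0.001]
contact_force: [-0.2, 0.2, -4.8]
opening: 0.708
grip_force: 69.0
t: 6.88
ee_pos: [452.5, -122.7, 128.3]
eef_rot: [0.691, 0.723, -0.0, 0.0]
contact_force: [0.2, -0.2, -5.2]
opening: 0.71
grip_force: 69.0
```

```bash
python3 -m crank '0 0 -25 0; 0 0 -45 0; 0 0 -54 0; 0 0 -58 0; 0 0 -60 0'
python3 -m crank '0 0 -3 0; 0 0 -6 0; 0 0 -8 0; 0 0 -8 0; 0 0 -8 0'
```

```text
t: 7.5
ee_pos: [452.7, -123.2, 68.6]
eef_rot: [0.691, 0.723, 0.0, 0.0]
contact_force: [-1.1, 0.5, -2.6]
opening: 0.711
grip_force: 69.2
t: 8.12
ee_pos: [452.7, -123.2, 60.5]
eef_rot: [0.691, 0.723, 0.0, 0.0]
contact_force: [-0.2, 0.6, 0.9]
opening: 0.709
grip_force: 69.6
```

Supported, so I release, rise, and pull back toward +y for a look.

```bash
python3 -m crank '0 0 0 0; 0 0 0 0; 0 0 0 0; 0 0 0 0' 0.9
python3 -m crank '0 0 10 0; 0 0 30 0; 0 0 70 0; 0 0 120 0; 0 0 170 0' 1
python3 -m crank '0 40 20 0; 0 80 20 0; 0 80 20 0; 0 80 20 0; 0 80 20 0'
python3 - <<'E'
from h import *
print(state()["ee_pos"])
cm,p,d=look("wrist","w3")
cm2,p2,d2=look("top","t2")
print(cloud(cm2,d2)[249,295]);
E
```

```text
t: 8.62
ee_pos: [452.5, -123.1, 60.3]
eef_rot: [0.691, 0.723, -0.0, 0.0]
contact_force: [0.2, -0.1, -0.2]
opening: 0.903
grip_force: 0.0
t: 9.25
ee_pos: [452.1, -123.0, 232.6]
eef_rot: [0.691, 0.723, 0.0, 0.0]
contact_force: [1.7, -0.6, 0.1]
opening: 1.001
grip_force: 0.0
t: 9.88
ee_pos: [452.4, -43.8, 250.3]
eef_rot: [0.691, 0.723, -0.0, -0.0]
contact_force: [0.3, -0.2, 0.2]
opening: 1.002
grip_force: 0.0
[452.36255953 -43.78056884 250.30461247]
[ 452.67284599 -124.69736179   88.44014432]
```

View pics/w3.png

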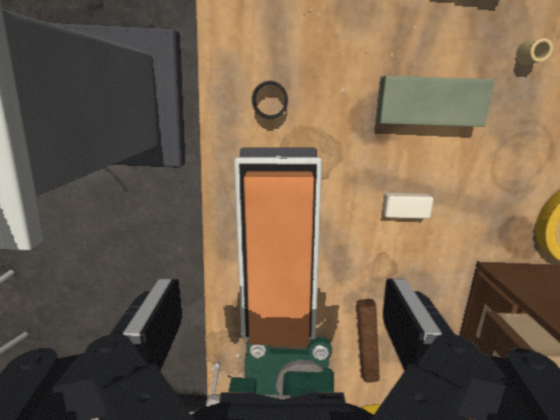

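The orange stone lies inside the white-edged platform, from (245,172) to (312,347). Green is at (436,101) and white at (408,207).

Run:
```python
from h import *
cm=cam("wrist");d=np.load("pics/w3.npy");P=cloud(cm,d)
def band(lo,hi,z,m=None):
    q=(P[...,2]>lo)&(P[...,2]<hi)&(P[...,0]<520)&(P[...,0]>380)&(P[...,1]>-235)&(P[...,1]<0);q=q.astype(np.uint8);q=cv2.morphologyEx(q,cv2.MORPH_OPEN,np.ones((3,3)))
    vv,uu=np.nonzero(q);xy=towld(cm,np.c_[uu,vv],z);return rect(xy),xy.min(0),xy.max(0)
z=P[250,280,2],P[200,318,2];print(z)
print("stone",band(z[0]-6,z[0]+6,z[0]));print("plat+stone",band(56,67,61))
print("green",meas(cm,d,(436,101),22));print("white",meas(cm,d,(408,207),18))
dt=np.load("pics/t2.npy");ct=cam("top");P=cloud(ct,dt)
print("top: stone",band(80,95,86),"plat",band(50,95,61))
```

```text
(np.float64(87.74339016590653), np.float64(58.34536327558925))
stone (array([ 452.2, -122.2,   61.7,  178.9,    2.4]), array([ 418.29317193, -212.89076079]), array([486.69919585, -31.55167502]))
plat+stone (array([ 451.1, -123. ,   83.2,  204.7,    2.5]), array([ 405.98900519, -226.95102373]), array([496.51528699, -19.20637686]))
green (np.float64(21.1), array([602.2,  35.4,  45.9, 109.1, -89.3]))
white (np.float64(17.6), array([594.1, -77.1,  26.2,  51.9, -89.3]))
top: stone (array([ 480.7, -101.8,   22.9,   32.6,  -86.9]), array([ 464.31896183, -113.95484669]), array([497.48872396, -89.75616175])) plat (array([ 484.3, -113.3,   32.8,   40.6,  -84.8]), array([ 465.25069625, -130.9099308 ]), array([505.87307819, -95.59376967]))
```

```bash
python3 -m crank '20 10 0 9; 50 27 0 18; 80 43 -10 27; 110 59 -20 36; 135 72 -30 45' 1
python3 -m crank '10 5 -20 9; 16 8 -40 18; 16 8 -40 27; 16 8 -40 36; 16 8 -40 43'
python3 -m crank '0 0 0 0; 0 0 0 0'
python3 - <<'E'
from h import *
print(state()["ee_pos"],state()["eef_rot"])
cm,p,d=look("wrist","w4")
P=cloud(cm,d);q=(P[...,2]>14)&(P[...,2]<30)&(abs(P[...,0]-603)<70)&(abs(P[...,1]-36)<45)
l=cv2.connectedComponents(q.astype(np.uint8))[1];v=np.argmax(np.bincount(l[q]));vv,uu=np.nonzero(l==v)
print(uu.mean(),vv.mean(),meas(cm,d,(int(uu.mean()),int(vv.mean())),22))
E
```

```text
t: 10.6
ee_pos: [588.5, 28.8, 219.5]
eef_rot: [0.359, 0.933, -0.0, -0.0]
contact_force: [-0.1, -0.8, -0.2]
opening: 0.998
grip_force: 0.0
t: 11.22
ee_pos: [603.4, 36.2, 179.8]
eef_rot: [-0.007, 1.0, -0.0, -0.0]
contact_force: [-0.0, -0.0, 0.8]
opening: 0.996
grip_force: 0.0
t: 11.48
ee_pos: [603.4, 36.5, 180.1]
eef_rot: [-0.004, 1.0, -0.0, -0.0]
contact_force: [-0.1, 0.1, -0.0]
opening: 1.0
grip_force: 0.0
[603.44362036  36.49534535 180.14214087] [-3.71007978e-03  9.99993108e-01 -7.22986443e-05 -1.19205578e-04]
280.98309723116546 185.6477784932389 (np.float64(21.4), array([603.2,  35.2,  45.8, 108. , -89.3]))
```

View pics/w4.png

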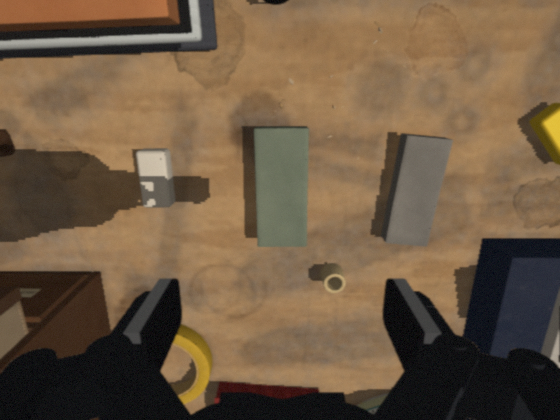

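```bash
python3 -m crank '0.2 -1 -50 0.3; 0.2 -1 -100 0.3; 0.2 -1 -140 0.3; 0.2 -1 -160 0.3; 0.2 -1 -170 0.3' 1
python3 -m crank '0 0 -6 0; 0 0 -10 0; 0 0 -10 0; 0 0 -10 0'
python3 -m crank '0 0 0 0; 0 0 0 0; 0 0 0 0; 0 0 0 0; 0 0 0 0' 0.4
python3 -m crank '0 0 0 0; 0 0 0 0; 0 0 0 0' 0
python3 -m crank '0 0 10 0; 0 0 40 0; 0 0 90 0; 0 0 140 0; 0 0 140 0'
python3 -m crank '0 0 0 0; 0 0 0 0'
```

```text
t: 12.15
ee_pos: [603.0, 35.8, 9.0]
eef_rot: [-0.007, 1.0, -0.0, -0.001]
contact_force: [1.3, -0.5, -1.0]
opening: 0.996
grip_force: 0.0
t: 12.65
ee_pos: [604.0, 35.9, 0.8]
eef_rot: [-0.008, 1.0, -0.0, 0.0]
contact_force: [0.6, -0.3, -0.5]
opening: 0.999
grip_force: 0.0
t: 13.28
ee_pos: [603.8, 35.9, 0.7]
eef_rot: [-0.008, 1.0, 0.0, 0.0]
contact_force: [-0.7, 0.6, 5.9]
opening: 0.527
grip_force: 62.9
t: 13.65
ee_pos: [603.8, 36.0, 0.7]
eef_rot: [-0.008, 1.0, 0.0, 0.0]
contact_force: [-1.4, 0.6, 6.1]
opening: 0.53
grip_force: 62.9
t: 14.28
ee_pos: [605.9, 36.0, 144.7]
eef_rot: [-0.008, 1.0, 0.0, 0.004]
contact_force: [0.6, -0.8, -2.9]
opening: 0.526
grip_force: 62.2
t: 14.52
ee_pos: [602.6, 35.8, 138.7]
eef_rot: [-0.008, 1.0, -0.0, -0.001]
contact_force: [-0.4, -0.5, -2.2]
opening: 0.526
grip_force: 62.1
```

```bash
python3 -m crank '-10 -10 0 -9; -30 -30 0 -18; -60 -62 0 -27; -90 -94 0 -36; -120 -126 0 -45'
python3 -m crank '-20 -20 0 -9; -32 -32.6 0 -18; -32 -32.6 0 -27; -32 -32.6 0 -36; -32 -32.6 0 -43.4'
python3 -m crank '0 0 0 0; 0 0 0 0; 0 0 0 0'
```

```text
t: 15.15
ee_pos: [481.9, -90.8, 139.0]
eef_rot: [0.378, 0.926, -0.0, -0.001]
contact_force: [1.3, -0.5, -2.1]
opening: 0.527
grip_force: 62.0
t: 15.78
ee_pos: [450.8, -122.6, 139.1]
eef_rot: [0.693, 0.721, -0.001, -0.001]
contact_force: [0.2, 0.0, -2.1]
opening: 0.527
grip_force: 62.0
t: 16.15
ee_pos: [451.5, -122.7, 140.0]
eef_rot: [0.691, 0.723, -0.0, -0.0]
contact_force: [-0.5, 0.7, -2.2]
opening: 0.528
grip_force: 62.0
```

```bash
python3 -m crank '0 0 -20 0; 0 0 -38 0; 0 0 -46 0; 0 0 -50 0; 0 0 -53 0'
python3 -m crank '0 0 -2 0; 0 0 -4 0; 0 0 -5 0; 0 0 -5 0; 0 0 -5 0'
```

```text
t: 16.77
ee_pos: [451.9, -122.8, 87.5]
eef_rot: [0.691, 0.722, 0.0, 0.0]
contact_force: [-0.3, 0.1, -0.9]
opening: 0.525
grip_force: 62.2
t: 17.4
ee_pos: [451.9, -122.8, 82.5]
eef_rot: [0.691, 0.722, 0.0, 0.0]
contact_force: [1.5, -0.3, 0.7]
opening: 0.527
grip_force: 62.3
```

```bash
python3 -m crank '0 0 0 0; 0 0 0 0; 0 0 0 0; 0 0 0 0' 0.75
python3 -m crank '0 0 10 0; 0 0 40 0; 0 0 90 0; 0 0 140 0; 0 20 165 0' 1
python3 -m crank '0 40 0 0; 0 60 0 0; 0 60 0 0; 0 60 0 0; 0 60 0 0'
cat >> h.py <<'E'
def pile(cm,d,*levels):
    P=cloud(cm,d);q0=(abs(P[...,0]-452)<65)&(P[...,1]>-240)&(P[...,1]<0)
    for z in levels:
        q=(q0&(P[...,2]>z-7)&(P[...,2]<z+9)).astype(np.uint8);q=cv2.morphologyEx(q,cv2.MORPH_OPEN,np.ones((3,3)))
        l,st=cv2.connectedComponentsWithStats(q)[1:3];l=l==1+np.argmax(st[1:,4]);vv,uu=np.nonzero(l)
        zz=np.median(P[l][:,2]);print(z,round(float(zz),1),rect(towld(cm,np.c_[uu,vv],zz)))
E
python3 - <<'E'
from h import *
print(state()["ee_pos"])
cm,p,d=look("wrist","w5");pile(cm,d,102,80,55.5)
E
```

```text
t: 17.9
ee_pos: [451.6, -122.7, 82.3]
eef_rot: [0.691, 0.722, -0.0, -0.0]
contact_force: [-0.1, 0.5, -0.4]
opening: 0.755
grip_force: 0.0
t: 18.52
ee_pos: [452.4, -103.3, 250.7]
eef_rot: [0.692, 0.722, 0.001, 0.002]
contact_force: [0.9, -0.9, -0.7]
opening: 0.996
grip_force: 0.0
t: 19.15
ee_pos: [451.6, -43.4, 247.4]
eef_rot: [0.692, 0.722, -0.0, -0.0]
contact_force: [0.9, -0.4, -0.5]
opening: 1.002
grip_force: 0.0
[451.59590461 -43.36750191 247.35044799]
102 104.2 [ 451.4 -121.8   45.8  110.4    2.3]
80 82.4 [ 452.3 -122.6   61.8  181.2    2.5]
55.5 56.7 [ 451.1 -122.6   83.1  204.2    2.5]
```

View pics/w5.png

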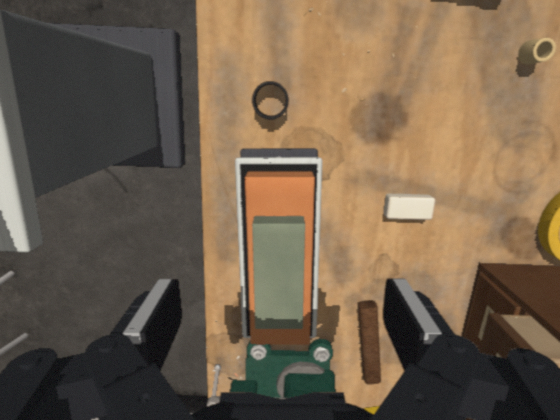

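Green lies centred on orange, at about (278,270). Next is grey.

```bash
python3 -m crank '20 26 0 9; 50 66 0 18; 80 106 -10 27; 110 146 -20 36; 134 176 -30 45' 1
python3 -m crank '15 20 -20 9; 20 26 -37 18; 20 26 -37 27; 20 26 -37 37; 20 26 -37 37.8'
python3 -m crank '0 0 0 0; 0 0 0 0'
python3 - <<'E'
from h import *
print(state()["ee_pos"],state()["eef_rot"])
cm,p,d=look("wrist","w6")
P=cloud(cm,d);q=(P[...,2]>11)&(P[...,2]<25)&(abs(P[...,0]-606)<70)&(abs(P[...,1]-158)<45)
l=cv2.connectedComponents(q.astype(np.uint8))[1];v=np.argmax(np.bincount(l[q]));vv,uu=np.nonzero(l==v)
print(uu.mean(),vv.mean(),meas(cm,d,(int(uu.mean()),int(vv.mean())),18))
E
```

```text
t: 19.82
ee_pos: [586.8, 134.4, 216.6]
eef_rot: [0.36, 0.933, -0.0, -0.0]
contact_force: [0.1, -0.1, -0.3]
opening: 0.999
grip_force: 0.0
t: 20.45
ee_pos: [605.8, 158.7, 179.9]
eef_rot: [0.042, 0.999, -0.0, -0.0]
contact_force: [-0.8, -0.0, -0.9]
opening: 1.001
grip_force: 0.0
t: 20.7
ee_pos: [605.7, 159.1, 180.3]
eef_rot: [0.042, 0.999, -0.0, 0.0]
contact_force: [-0.3, -0.9, 0.3]
opening: 1.002
grip_force: 0.0
[605.6825095  159.09035817 180.3235342 ] [ 4.21522729e-02  9.99111197e-01 -2.95964296e-05  2.54705347e-05]
280.2397119341564 186.02962962962962 (np.float64(17.3), array([606.3, 157.1,  39.8,  99.4,  85.1]))
```

```bash
python3 -m crank '0.5 -1.5 -50 0; 0.5 -1.5 -100 0; 0.5 -1.5 -140 0; 0.5 -1.5 -160 0; 0.5 -1.5 -170 0' 1
python3 -m crank '0 0 -6 0; 0 0 -10 0; 0 0 -10 0; 0 0 -10 0'
python3 -m crank '0 0 0 0; 0 0 0 0; 0 0 0 0; 0 0 0 0; 0 0 0 0' 0.35
python3 -m crank '0 0 0 0; 0 0 0 0; 0 0 0 0' 0
python3 -m crank '0 0 10 0; 0 0 40 0; 0 0 90 0; 0 0 140 0; 0 0 140 0'
python3 -m crank '0 0 0 0; 0 0 0 0; 0 0 0 0'
```

```text
t: 21.38
ee_pos: [605.5, 157.6, 9.1]
eef_rot: [0.041, 0.999, -0.0, -0.001]
contact_force: [-0.6, 0.8, 0.8]
opening: 1.002
grip_force: 0.0
t: 21.88
ee_pos: [606.5, 157.9, 0.9]
eef_rot: [0.041, 0.999, 0.0, 0.0]
contact_force: [-0.3, 0.7, 0.3]
opening: 0.996
grip_force: 0.0
t: 22.5
ee_pos: [606.4, 157.9, 0.7]
eef_rot: [0.041, 0.999, 0.0, 0.0]
contact_force: [-1.3, 0.0, 5.3]
opening: 0.451
grip_force: 61.7
t: 22.88
ee_pos: [606.4, 157.9, 0.7]
eef_rot: [0.041, 0.999, 0.0, 0.0]
contact_force: [-0.2, 0.4, 6.2]
opening: 0.454
grip_force: 61.7
t: 23.5
ee_pos: [608.3, 158.3, 144.9]
eef_rot: [0.041, 0.999, 0.001, 0.003]
contact_force: [0.8, 0.3, -1.7]
opening: 0.452
grip_force: 61.1
t: 23.88
ee_pos: [605.4, 157.6, 138.9]
eef_rot: [0.041, 0.999, -0.0, -0.001]
contact_force: [-0.4, -0.3, -0.8]
opening: 0.456
grip_force: 61.1
```

```bash
python3 -m crank '-12 -20 10 -9; -32 -58 10 -18; -57 -104 10 -27; -82 -150 10 -36; -107 -196 10 -45'
python3 -m crank '-22 -40 0 -9; -40 -72 0 -18; -47.8 -84.5 0 -27; -47.8 -84.5 0 -36; -47.8 -84.5 0 -37.8'
python3 -m crank '0 0 0 0; 0 0 0 0; 0 0 0 0'
```

```text
t: 24.5
ee_pos: [498.0, -39.4, 149.7]
eef_rot: [0.422, 0.906, -0.0, -0.0]
contact_force: [0.3, -1.8, -1.1]
opening: 0.46
grip_force: 60.9
t: 25.12
ee_pos: [451.0, -122.9, 149.9]
eef_rot: [0.692, 0.722, -0.0, -0.0]
contact_force: [-0.2, -0.5, -0.9]
opening: 0.454
grip_force: 60.9
t: 25.5
ee_pos: [451.4, -122.5, 150.2]
eef_rot: [0.691, 0.723, -0.0, -0.0]
contact_force: [-0.3, -0.1, -1.5]
opening: 0.453
grip_force: 60.9
```

```bash
python3 -m crank '0 0 -18 0; 0 0 -32 0; 0 0 -39 0; 0 0 -43 0; 0 0 -45 0'
python3 -m crank '0 0 -2 0; 0 0 -4 0; 0 0 -5 0; 0 0 -5 0; 0 0 -5 0'
```

```text
t: 26.12
ee_pos: [451.5, -122.8, 105.3]
eef_rot: [0.691, 0.722, 0.0, 0.0]
contact_force: [0.2, -0.9, -1.6]
opening: 0.455
grip_force: 61.1
t: 26.75
ee_pos: [451.5, -122.8, 100.4]
eef_rot: [0.691, 0.722, 0.0, 0.0]
contact_force: [0.0, 0.9, 0.8]
opening: 0.453
grip_force: 61.3
```

```bash
python3 -m crank '0 0 0 0; 0 0 0 0; 0 0 0 0; 0 0 0 0' 0.7
python3 -m crank '0 0 10 0; 0 0 40 0; 0 0 90 0; 0 0 130 0; 0 20 148 0' 1
python3 -m crank '0 40 0 0; 0 60 0 0; 0 60 0 0; 0 60 0 0; 0 60 0 0'
python3 - <<'E'
from h import *
print(state()["ee_pos"])
cm,p,d=look("wrist","w7");pile(cm,d,118,100,78,53);print(meas(cm,d,(408,207),18))
E
```

```text
t: 27.25
ee_pos: [451.3, -122.7, 100.2]
eef_rot: [0.691, 0.722, -0.0, -0.0]
contact_force: [0.5, -0.5, 0.2]
opening: 0.699
grip_force: 0.0
t: 27.88
ee_pos: [452.2, -103.3, 251.3]
eef_rot: [0.692, 0.722, 0.001, 0.002]
contact_force: [-0.3, 0.4, 0.2]
opening: 0.999
grip_force: 0.0
t: 28.5
ee_pos: [451.3, -43.4, 248.4]
eef_rot: [0.692, 0.722, -0.0, 0.0]
contact_force: [0.1, -0.1, -0.6]
opening: 1.001
grip_force: 0.0
[451.32455985 -43.39679741 248.35853681]
118 118.9 [ 451.  -122.4   39.9  102.1    2.2]
100 101.4 [449.9 -78.   21.8  45.1 -87.5]
78 79.1 [ 452.3 -122.5   61.8  180.8    2.4]
53 53.5 [ 451.1 -122.6   83.1  202.7    2.5]
(np.float64(17.8), array([594. , -77. ,  25.6,  52.7, -87.5]))
```

```bash
python3 -m crank '15 -3 0 9; 45 -10 0 18; 75 -17 0 27; 105 -24 -10 36; 130 -30 -25 45' 1
python3 -m crank '10 -3 -30 9; 13.7 -3.6 -60 18; 13.7 -3.6 -73 27; 13.7 -3.6 -73 36; 13.7 -3.6 -73 43.5'
python3 -m crank '0 0 0 0; 0 0 0 0'
python3 - <<'E'
from h import *
print(state()["ee_pos"],state()["eef_rot"])
cm,p,d=look("wrist","w8")
P=cloud(cm,d);q=(P[...,2]>11)&(P[...,2]<25)&(abs(P[...,0]-595)<45)&(abs(P[...,1]+77)<35)
l=cv2.connectedComponents(q.astype(np.uint8))[1];v=np.argmax(np.bincount(l[q]));vv,uu=np.nonzero(l==v)
print(uu.mean(),vv.mean(),meas(cm,d,(int(uu.mean()),int(vv.mean())),18))
E
```

```text
t: 29.18
ee_pos: [582.6, -73.7, 223.0]
eef_rot: [0.36, 0.933, 0.0, 0.0]
contact_force: [0.3, 0.2, -1.0]
opening: 1.001
grip_force: 0.0
t: 29.8
ee_pos: [594.8, -77.0, 149.7]
eef_rot: [-0.011, 1.0, -0.0, -0.001]
contact_force: [0.5, -0.8, 0.1]
opening: 1.002
grip_force: 0.0
t: 30.05
ee_pos: [595.0, -76.7, 150.2]
eef_rot: [-0.007, 1.0, -0.0, -0.0]
contact_force: [-0.2, -0.6, -0.2]
opening: 0.999
grip_force: 0.0
[594.9970825  -76.72598809 150.22497105] [-7.10742360e-03  9.99974737e-01 -8.33196528e-05 -5.37697801e-05]
280.1979434447301 197.1172236503856 (np.float64(18.0), array([594.9, -78.6,  25.6,  51.6, -88.9]))
```

View pics/w8.png

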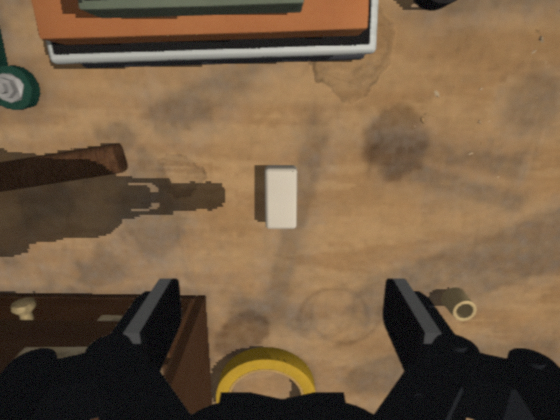

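The white stone is at (281,197), between the fingers. The cabinet corner is near (205,295), so I'll check clearance there.

Run:
```python
from h import *
P=cloud(cam("top"),np.load("pics/top0.npy"));q=(P[...,2]>40)&(P[...,0]>530)&(P[...,0]<900)&(P[...,1]<-20)&(P[...,1]>-200)
for y in range(-200,-20,20):
    k=q&(abs(P[...,1]-y)<10);print(y,np.round(P[k][:,0].min()) if k.any() else None,np.round(np.median(P[k][:,2])) if k.any() else None)
```

```text
-200 659.0 177.0
-180 659.0 172.0
-160 659.0 171.0
-140 693.0 170.0
-120 876.0 68.0
-100 738.0 299.0
-80 738.0 303.0
-60 738.0 401.0
-40 738.0 423.0
```

```bash
python3 -m crank '0 -1.5 -50 0; 0 -1.5 -90 0; 0 -1.5 -120 0; 0 -1.5 -137 0; 0 -1.5 -142 0' 1
python3 -m crank '0 0 -3 0; 0 0 -5 0; 0 0 -5 0; 0 0 -5 0'
python3 -m crank '0 0 0 0; 0 0 0 0; 0 0 0 0; 0 0 0 0; 0 0 0 0' 0.2
python3 -m crank '0 0 0 0; 0 0 0 0; 0 0 0 0' 0
python3 -m crank '0 0 10 0; 0 0 40 0; 0 0 90 0; 0 0 135 0; 0 0 150 0'
python3 -m crank '0 0 0 0; 0 0 0 0; 0 0 0 0'
```

```text
t: 30.72
ee_pos: [594.3, -77.8, 7.2]
eef_rot: [-0.008, 1.0, 0.0, -0.001]
contact_force: [0.2, -0.0, 1.0]
opening: 0.999
grip_force: 0.0
t: 31.22
ee_pos: [595.3, -77.9, 3.7]
eef_rot: [-0.009, 1.0, -0.0, 0.0]
contact_force: [-0.9, 0.3, 0.4]
opening: 1.001
grip_force: 0.0
t: 31.85
ee_pos: [595.2, -77.9, 3.6]
eef_rot: [-0.009, 1.0, -0.0, 0.0]
contact_force: [-0.8, -0.6, 4.3]
opening: 0.286
grip_force: 60.0
t: 32.22
ee_pos: [595.3, -77.8, 3.6]
eef_rot: [-0.009, 1.0, -0.0, 0.0]
contact_force: [0.5, 0.7, 5.6]
opening: 0.288
grip_force: 60.1
t: 32.85
ee_pos: [596.1, -78.0, 156.5]
eef_rot: [-0.009, 1.0, -0.0, 0.002]
contact_force: [-0.3, 0.2, -1.0]
opening: 0.287
grip_force: 59.6
t: 33.22
ee_pos: [594.2, -77.7, 151.6]
eef_rot: [-0.009, 1.0, 0.0, -0.001]
contact_force: [-0.6, -0.3, -0.8]
opening: 0.289
grip_force: 59.6
```

```bash
python3 -m crank '-12 -4 10 -9; -32 -10 10 -18; -60 -18 10 -27; -90 -28 10 -36; -115 -36 10 -45'
python3 -m crank '-20 -6 0 -9; -28.9 -8.7 0 -18; -28.9 -8.7 0 -27; -28.9 -8.7 0 -36; -28.9 -8.7 0 -43.5'
python3 -m crank '0 0 0 0; 0 0 0 0; 0 0 0 0'
python3 - <<'E'
from h import *
print(state()["ee_pos"]);look("wrist","w9")
E
```

```text
t: 33.85
ee_pos: [478.4, -113.9, 162.3]
eef_rot: [0.377, 0.926, -0.0, -0.001]
contact_force: [0.3, 0.0, -0.8]
opening: 0.287
grip_force: 59.5
t: 34.48
ee_pos: [450.6, -122.4, 162.4]
eef_rot: [0.693, 0.721, -0.0, -0.001]
contact_force: [0.2, -0.6, 0.2]
opening: 0.289
grip_force: 59.5
t: 34.85
ee_pos: [451.0, -122.5, 163.1]
eef_rot: [0.691, 0.723, -0.0, -0.0]
contact_force: [0.5, 0.1, -1.4]
opening: 0.288
grip_force: 59.5
[ 451.03023889 -122.48269281  163.08849052]
```

View pics/w9.png

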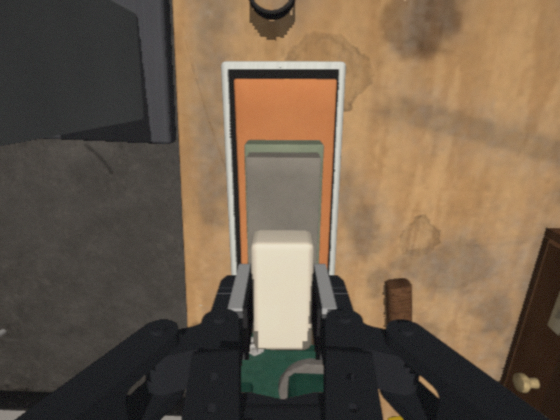

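The white stone is held above the pile and in line with it. The pile top is at about 118, so I lower.

```bash
python3 -m crank '0.3 0 -16 0; 0.3 0 -28 0; 0.3 0 -35 0; 0.3 0 -38 0; 0.3 0 -40 0'
python3 -m crank '0 0 -1 0; 0 0 -2 0; 0 0 -3 0; 0 0 -3 0; 0 0 -3 0'
```

```text
t: 35.52
ee_pos: [451.5, -122.5, 123.3]
eef_rot: [0.691, 0.722, 0.0, 0.0]
contact_force: [1.1, 0.1, -0.8]
opening: 0.285
grip_force: 59.5
t: 36.15
ee_pos: [451.5, -122.6, 120.4]
eef_rot: [0.691, 0.722, 0.0, 0.0]
contact_force: [0.3, -0.1, -1.1]
opening: 0.289
grip_force: 59.7
```

```bash
python3 -m crank '0 0 -1 0; 0 0 -1 0; 0 0 -1 0'
python3 - <<'E'
from h import *
P=cloud(cam("wrist"),np.load("pics/w9.npy"));print(P[190,282],P[130,282])
f=[]
for _ in range(6): snapshot("top");f.append(state()["contact_force"][2])
print(np.round(f,2))
E
```

```text
t: 36.52
ee_pos: [451.6, -122.6, 119.3]
eef_rot: [0.691, 0.722, 0.0, 0.0]
contact_force: [1.3, 0.3, 1.7]
opening: 0.287
grip_force: 59.8
[450.34037924 -92.36363757  74.61670008] [449.07370048 -64.19406037  33.64523314]
[1.3  0.83 1.63 1.19 1.13 1.53]
```

```bash
python3 -m crank '0 0 0 0; 0 0 0 0; 0 0 0 0; 0 0 0 0' 0.5
python3 -m crank '0 0 8 0; 0 0 30 0; 0 0 70 0; 0 0 110 0; 0 20 130 0' 0.7
python3 -m crank '0 40 0 0; 0 60 0 0; 0 60 0 0; 0 60 0 0; 0 60 0 0' 1
python3 - <<'E'
from h import *
print(state()["ee_pos"])
cm,p,d=look("wrist","w10");pile(cm,d,136,117.5,78,52)
look("scene","s10")
E
```

```text
t: 37.33
ee_pos: [451.4, -122.5, 119.2]
eef_rot: [0.691, 0.722, -0.0, -0.0]
contact_force: [-0.4, 0.6, 0.2]
opening: 0.496
grip_force: 0.0
t: 37.95
ee_pos: [452.2, -103.1, 251.9]
eef_rot: [0.692, 0.722, 0.001, 0.001]
contact_force: [0.4, -0.2, -1.0]
opening: 0.698
grip_force: 0.0
t: 38.58
ee_pos: [451.4, -43.2, 249.3]
eef_rot: [0.692, 0.722, -0.0, 0.0]
contact_force: [-0.1, 0.3, 1.1]
opening: 0.998
grip_force: 0.0
[451.44817641 -43.1920168  249.34072541]
136 136.4 [ 451.1 -121.5   25.7   53.2    2.5]
117.5 118.0 [ 451.  -122.3   39.9  102.6    2.2]
78 78.0 [ 452.3 -122.7   61.8  180.7    2.5]
52 52.3 [ 451.1 -122.2   83.1  203.5    2.5]
```

View pics/w10.png

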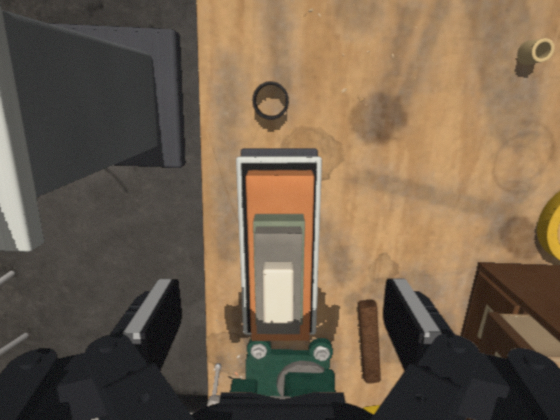

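View pics/s10.png

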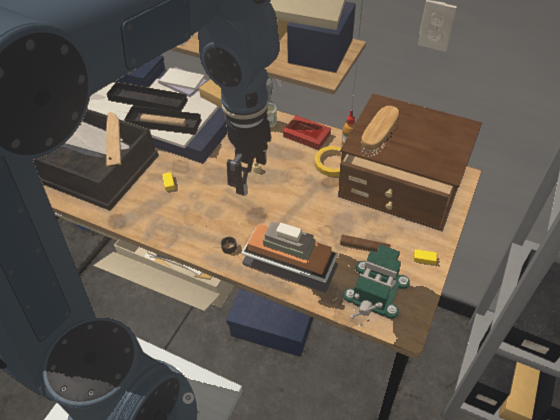

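The pile is complete and centred to about 1 mm in the right order: white at (278,293) on grey, then green, then orange. The loupe, handle and ferrule have not moved, and the robot is touching nothing.

```bash
python3 -c "
from workcell import *;print(finish_job())"
```

```text
the job is handed in; nothing more can be done
None
```

The four stones are stacked on the spring stand (orange, green, grey, white on top), each flat and centred to about 1 mm by my last wrist measurement, the loupe, handle and ferrule were left where they were, and the job was handed in at about 39 s.

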